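# Clamp the steel angle in the fixture

### The job

Clamp the steel angle in the fixture: push its free end until the other end is right up against the end stop, then press the clamp handle beside the end stop down until it locks, and only after that press the other clamp's handle down until it locks. Just push and press with the fingers: do not pick up or lift the bar, and leave the loose things on and round the fixture where they are.

Things in the scene. Friction and masses are not known exactly. Their poses are not given: they have to be found in the camera images.
- fixture: Clamping fixture, fixed: grey steel plate 145x295 mm, 12 thick. Origin on the bench below it; x across the work to the fence, y along it away from the end stop, z up (mm here): plate x -85..60, y -145..150; fence x 39.5..54.5, y -120..65, to z 30; end stop block y -138..-120, to z 40; 6 mm high keepers x -1.5..10.5. Clamps at y -92 and 0: bases 43 wide, x -77..-19; open arms reach z 100.
- angle_bar: The work: loose rusty steel angle 26x190x26 mm, 4 mm thick, 0.25 to 0.5 kg, lying between fence and keepers (1.5 mm play), so it only slides along y. Origin: centre of its underside; axes as the fixture's; ends at y +-95 mm, upright leg at x 9..13 mm. It starts 18 to 44 mm off the stop, at x 25, z 12 mm of the fixture.
- bar_free_end (a point): On the bar: middle of its end face away from the end stop, 13 mm above its underside (25 mm above the bench); the end to push.
- stop_face (a point): Foot of the end stop's face, on the plate's top (z 12 mm), in the middle of the bar's track; axes as the fixture's. The bar is home when its -y end touches this face: bar centre 95 mm, free end 190 mm from here along y.
- stop_pad: Black rubber pad, 10 mm across, on a sprung spindle on the arm of the clamp beside the end stop; presses the bar's flat leg with about 6 N when locked. The origin lies at the arm's pivot.
- outer_pad: The same pad on the other clamp's arm.
- stop_handle (a joint): Handle of the clamp beside the end stop, rad: 0 open (starts at 0 to 0.15), grows as it is pressed down, 1.187 fully shut against a stop. The linkage passes dead centre at 1.08, then snaps shut and locks; before that it stays where left. Pressing at the grip takes a few N (under 8).
- stop_hinge (a point): On the hinge axis of that handle, which runs along the fixture's y; at x -64.6, y -92, z 41.7 mm of the fixture. Does not move.
- stop_grip (a point): On the upper side of that handle's black rubber grip, near its middle (grip 66 mm long, 18 wide, 16 thick). Moves with the handle, 79 mm from its hinge: seen from there 7 degrees above level, towards -x of the fixture, when shut (52 mm above the bench) and 75 degrees when fully open (118 mm).
- outer_handle (a joint): Handle of the other clamp, in the middle of the plate, rad: 0 open (starts at 0 to 0.15), grows as it is pressed down, 1.187 fully shut against a stop. The linkage passes dead centre at 1.08, then snaps shut and locks; before that it stays where left. Pressing at the grip takes a few N (under 8).
- outer_hinge (a point): On the hinge axis of that handle, which runs along the fixture's y; at x -64.6, y 0, z 41.7 mm of the fixture. Does not move.
- outer_grip (a point): On the upper side of that handle's black rubber grip, near its middle (grip 66 mm long, 18 wide, 16 thick). Moves with the handle, 79 mm from its hinge: seen from there 7 degrees above level, towards -x of the fixture, when shut (52 mm above the bench) and 75 degrees when fully open (118 mm).
- flat_bar: Bystander: a rusty flat steel bar, 18x105x10 mm, behind the fixture; loose, to be left alone. Origin at the centre of its underside.
- bolt_b: Bystander: a loose black hexagon bolt, 52 mm long, lying on the fixture plate; loose, to be left alone. Origin at the centre of its underside.
- nut_m12: Bystander: a loose hexagon nut, 19x22x10 mm, on the fixture plate; loose, to be left alone. Origin at the centre of its underside.
- spanner: Bystander: an open-ended spanner, 201 mm long, left of the fixture; loose, to be left alone. Origin at the centre of its underside.
- try_square: Bystander: an engineer's square, 105x155 mm, right of the fixture; loose, to be left alone. Origin at the centre of its underside.
- steel_cone: Bystander: a bright turned steel cone, 40 mm across, 31 mm high, standing on the bench before the fixture; loose, to be left alone. Origin at the centre of its underside.
Things that resemble listed ones, but are neither listed nor needed, are in the scene too. Leave any turquoise look-alike of the angle_bar alone.

How it is judged:
On the way, in this order (a step that is already met when the one before it is completed fails the run):
1. the bar is home against the end stop, both clamps still open (y of angle_bar in the frame of stop_face between 0.0925 and 0.0975 m and value of joint each of stop_handle, outer_handle below 0.8 rad), for 0.2 s.
2. the clamp beside the end stop is locked on the bar, the other still open (y of angle_bar in the frame of stop_face between 0.0925 and 0.0975 m and value of joint stop_handle above 1.12 rad and contact force between stop_pad and angle_bar above 3 N and value of joint outer_handle below 0.8 rad), for 0.2 s.
3. the other clamp is locked on the bar as well (y of angle_bar in the frame of stop_face between 0.0925 and 0.0975 m and value of joint each of stop_handle, outer_handle above 1.12 rad and contact force between each of stop_pad, outer_pad and angle_bar above 3 N), for 0.2 s.
At the end, for the whole second after the job is handed in: The bar's end is within 2.5 mm of the end stop, both handles are past dead centre (over 1.12 rad), both pads press the bar with more than 3 N, and the bar is at rest (all of step 3 and linear speed of angle_bar below 0.01 m/s); the robot touches nothing.
It fails at once if a clamp is pressed shut while the bar is not home against the stop (more than 3 mm off) (y of angle_bar in the frame of stop_face above 0.098 m and value of joint any of stop_handle, outer_handle above 0.8 rad).
It fails at once if the outer clamp is pressed shut before the stop clamp is locked (value of joint outer_handle above 0.8 rad and value of joint stop_handle below 1.08 rad).
It fails at once if the bar is lifted more than 6 mm or tipped (z of angle_bar in the frame of stop_face above 0.006 m or angle between angle_bar's own z axis and vertical above 0.12 rad).
It fails at once if a loose bystander is moved more than 15 mm (distance of any of flat_bar, bolt_b, nut_m12, spanner, try_square, steel_cone from where it was at the start of the episode above 0.015 m).
It also fails if it takes over 53 s, if anything falls off the work surface, if the arm or the gripper's body presses on something with over 40 N, if the wrist force passes 120 N, or if a joint passes its speed limit or range.

### The arm

A 6-joint arm with a two-finger parallel gripper is mounted at the origin on a cart in front of the work surface, level with it; the furniture and walls round the work are solid. World frame = base frame: x ahead of the robot, y to its left, z up, the work surface at z = 0. Lengths are in m, angles in rad, forces in N, time in s.
With the tool pointing down it reaches from about 0.35 to 0.975 m from the base axis. Payload 17.4 kg.
Tool frame: the origin (TCP) lies at the very end of the fingers, on their centre line; the grasp point (between the pads) lies 19 mm behind it; z points along the fingers, y is the line along which they close (so a half turn about z gives the same grasp; the last joint's range is limited). The gripper opens to 85 mm and grips with 20 to 120 N. Pads are 22 mm wide; open, the fingers measure 114 mm over their backs; the gripper's body (76 mm by 85 mm) begins 54 mm behind the grasp point. The pads swing forward as they close: fully open they stand 13 mm farther back than shut.
Start: joints at [1.088, 0.116, 1.442, -0, 1.584, -0.038], TCP at [0.29, 0.609, 0.202] pointing down, gripper open.
Joint ranges: [-2.83, 2.83], [-0.83, 2.19], [0.07, 2.5], [-1.14, 4.28], [0.01, 3], [-2.97, 2.97]. Speed limits (rad/s): [1.89, 1.89, 2.22, 3.14, 3.14, 3.14].

### API

Orientations are given as a unit quaternion [w, x, y, z].
In Python, from plant import status, imaging, ctrl gives the robot as it stands.
- The arm moves only by the tool apply_moves, never from a script. Its argument "plan" is one flat list of numbers, 6 for each row, row after row: the shift along the tool's x, y, z in m, then the turn, a rotation vector about the tool's x, y, z in rad. A call has 1 to 12 rows; each row is the pose to reach, as a shift and turn from the pose commanded when the call began, along the tool's axes at that moment; what a row does not reach only later rows make up. A row lasts 1/10 s, in which the tool goes at most 50 mm and 8.59 degrees, less where a joint would pass 70% of its speed; a pose out of reach is approached as far as the arm can. A call with a gripper value outside its range is refused whole. "jaw" is the opening, from 0 (shut) to 1 (fully open), set as the call begins (left out, the last holds). The fingers move at their own pace and stop on an object; the grip force is fixed at half the most. Time passes only in rows, so rows that repeat a pose let the fingers close. It gives the time, the measured TCP pose, the force, the opening and the grip force at its end, in the units of the state.
- status.observe(): the state, without advancing time (a new reading comes with each control period).
- imaging.read_camera(name): name is "scene" or "side" or "wrist"; returns a dict with "pixels" (480x640x3 uint8, blue, green, red), "fx", "fy", "cx", "cy" (pixels), "k1" (the pictures are not rectified: a ray, as slopes to the right and down, at radius r is drawn at 1 + k1 r^2 times it, then the intrinsics apply), "R" (3x3) and "t" (3): a world point X has camera coordinates R X + t; the wrist camera has in their place "hand_eye" (4x4, takes a point from camera to tool coordinates, whose origin is the TCP and whose axes are the flange's). Camera axes: x right, y down, z forward; pixel columns grow to the right and rows downward; lengths in m; the calibration is good to about 2 mm. A picture is of the moment at which its call begins: read the wrist's pose just before it. There is no depth.
- ctrl.sign_off(): hands the job in; it is judged then, once.
The state is a dict: "clock": time; "q": joint angles; "joint_velocities": joint speeds; "joint_efforts": joint torques, N m; "ee_pos": TCP position; "tcp_rot": TCP orientation; "force": force on the tool from outside, world axes, zero at the start; "wrist_torque": the same for the moment, N m; "grip_width": finger opening in m; "gripper_force": force on a finger pad.
Only numpy, scipy, OpenCV 4.12 (cv2) and the standard library are available. Lean on these libraries where they do the work, as an engineer would, in place of code of your own. Each camera call takes 0.05 s, during which the arm holds its last target. There are 200 camera calls.

## Working session

There is one attempt and no reset: what is moved stays moved. The work goes in short steps, Python scripts to look and compute and a tool call to move; the robot and the scene stay as the last step left them, time stands still between calls to the robot, and variables do not carry over. Pictures are saved under pics/ and viewed, at most 12 in all, crops included, and the job is handed in when it is done.

Besides the shell and the picture viewer there is one more tool, called after ">>>" as a command line: name --argument value ..., lists and objects as JSON in quotes. apply_moves: Moves the arm, as the interface text tells. Its arguments: {"type":"object","properties":{"plan":{"type":"array","items":{"type":"number"}},"jaw":{"type":"number"}},"required":["plan"]}

```bash
mkdir -p pics; ls; python3 - <<'E'
from plant import status, imaging, ctrl
import cv2,pickle
print(status.observe())
d={}
for n in ["scene","side"]:
    c=imaging.read_camera(n); d[n]=c
    cv2.imwrite(f"pics/{n}0.png",c["pixels"])
    print(n,{k:v for k,v in c.items() if k!="pixels"})
pickle.dump(d,open("cams0.pkl","wb"))
E
```

```text
pics
{'clock': 0.0, 'q': array([ 1.08820224e+00,  1.16490226e-01,  1.44227113e+00, -3.82744823e-05,
        1.58401185e+00, -3.77768849e-02]), 'joint_velocities': array([-1.17233901e-03,  6.22301316e-05,  1.35085344e-03,  8.76925228e-04,
       -2.57149485e-03,  1.10287500e-03]), 'joint_efforts': array([-3.05384929e-04, -7.31984854e+01, -6.32494211e+01, -1.05050506e-04,
        6.25244138e-03, -2.97158931e-05]), 'ee_pos': array([0.29034571, 0.60910873, 0.2016557 ]), 'tcp_rot': array([-1.33361667e-04,  2.20579734e-01,  9.75368767e-01, -5.75327870e-04]), 'force': array([ 0.43953347, -0.39197324, -0.01775249]), 'wrist_torque': array([ 0.02876204, -0.02930816,  0.0145885 ]), 'gripper_force': 0.0, 'grip_width': 0.08523828129101588}
scene {'fx': 546.3458609093373, 'fy': 546.3458609093373, 'cx': 309.8400925749996, 'cy': 237.74446066353002, 'k1': -0.1232580749639035, 'R': array([[ 0.86510226, -0.50149457,  0.01006332],
       [-0.35074901, -0.61915735, -0.70258046],
       [ 0.35857107,  0.60427425, -0.71153315]]), 't': array([-0.49836041,  0.25387146,  1.17863475])}
side {'fx': 502.6228497880442, 'fy': 502.6228497880442, 'cx': 317.54902056236506, 'cy': 247.35018692491997, 'k1': -0.1037219412098767, 'R': array([[-0.99945375, -0.03260047,  0.00542318],
       [-0.02167283,  0.52266117, -0.85226498],
       [ 0.02494975, -0.85191696, -0.52308221]]), 't': array([0.56021164, 0.10766691, 1.18619774])}
```

View pics/scene0.png

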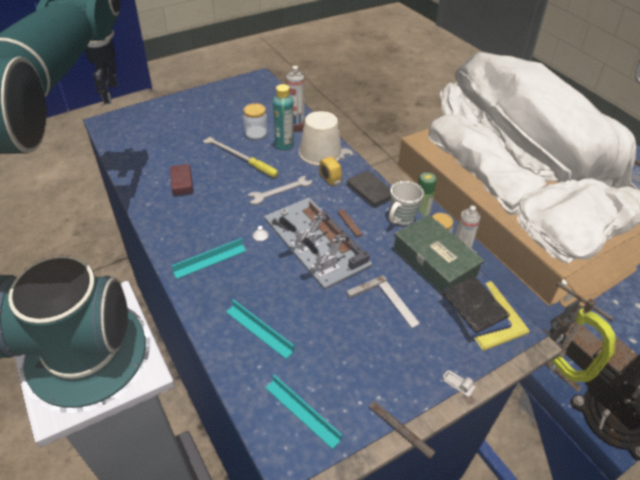

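View pics/side0.png

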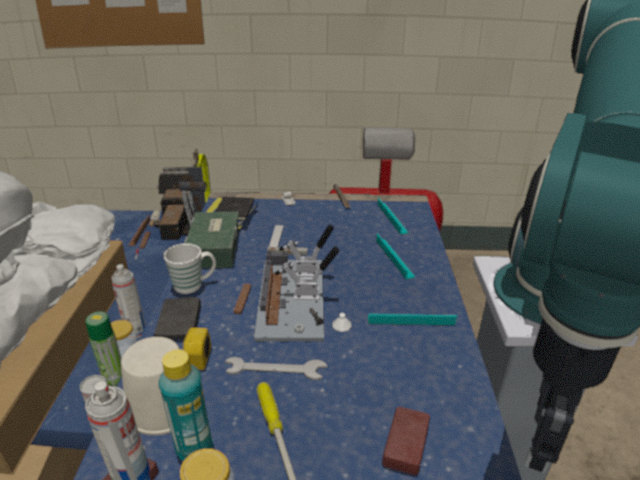

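The scene view shows the fixture at about (318,242). The side view shows it at about (290,295), with its handles towards the robot and the end stop at the far (-y) end. I'll enlarge both.

```bash
python3 - <<'E'
import cv2,pickle,numpy as np
d=pickle.load(open("cams0.pkl","rb"))
a=cv2.resize(d["scene"]["pixels"][190:290,255:380],None,fx=6,fy=6,interpolation=cv2.INTER_CUBIC)
b=cv2.resize(d["side"]["pixels"][220:345,240:360],None,fx=4.8,fy=4.8,interpolation=cv2.INTER_CUBIC)
cv2.imwrite("pics/a.png",a);cv2.imwrite("pics/b.png",b)
E
```

```text
(no output)
```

View pics/a.png

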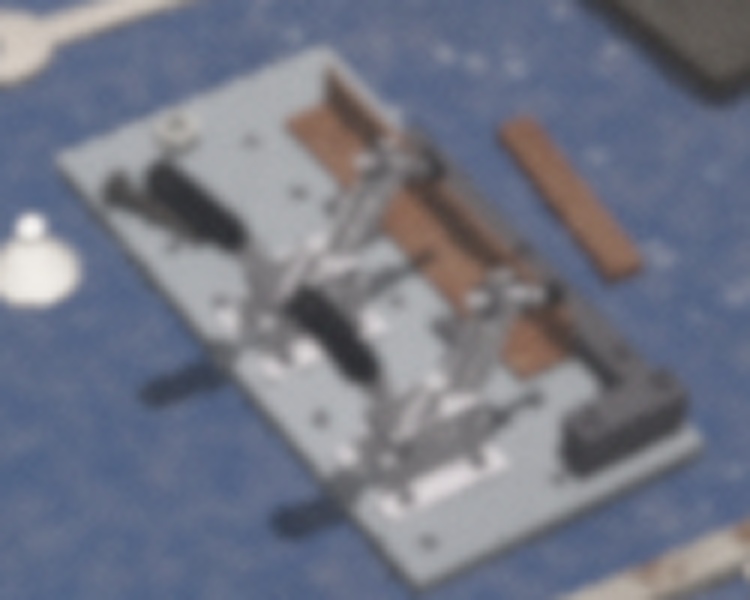

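View pics/b.png

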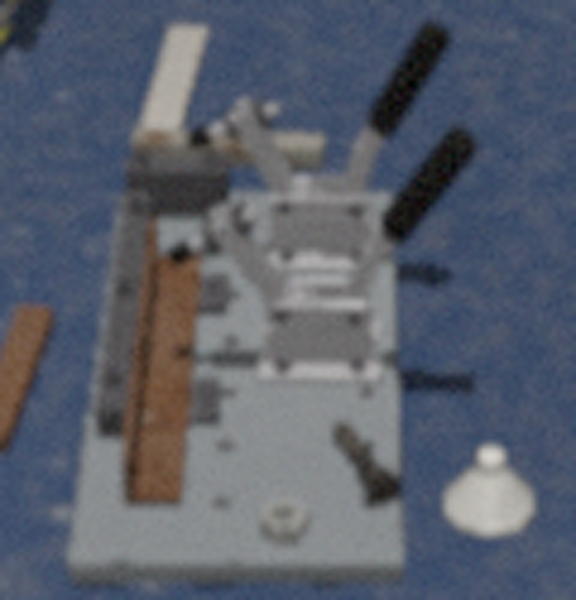

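Enlarged views. In the scene crop, the plate corners are at (58,157), (325,45), (703,434) and (419,580). In the side crop they are at (70,568), (402,562) and (388,193). The bar's free end is at about (126..183,502), with two raised black grips beside it. I'll cast these points to world positions.

```bash
cat > h.py <<'E'
import numpy as np,cv2,pickle
from scipy.spatial.transform import Rotation as Ro
def ray(c,u,v):
    K=np.array([[c["fx"],0,c["cx"]],[0,c["fy"],c["cy"]],[0,0,1.]])
    p=cv2.undistortPoints(np.array([[[u,v]]],float),K,np.array([c["k1"],0,0,0,0]))[0,0]
    return -c["R"].T@c["t"], c["R"].T@np.array([p[0],p[1],1])
def plane(c,u,v,z):
    o,d=ray(c,u,v); return o+d*(z-o[2])/d[2]
def tri(r1,r2):
    A=np.stack([r1[1],-r2[1]],1); s=np.linalg.lstsq(A,r2[0]-r1[0],rcond=None)[0]
    a=r1[0]+s[0]*r1[1]; b=r2[0]+s[1]*r2[1]; return (a+b)/2,np.linalg.norm(a-b)
E
python3 - <<'E'
from h import *
d=pickle.load(open("cams0.pkl","rb")); A,B=d["scene"],d["side"]
sa=lambda u,v:(255+(u-2.5)/6,190+(v-2.5)/6)
sb=lambda u,v:(240+(u-1.9)/4.8,220+(v-1.9)/4.8)
F=[];W=[]
for c,s,l in ((A,sa,[((58,157),(-85,150)),((325,45),(60,150)),((703,434),(60,-145)),((419,580),(-85,-145))]),
              (B,sb,[((70,568),(60,150)),((402,562),(-85,150)),((388,193),(-85,-145))])):
    f=np.array([x[1] for x in l])/1e3; w=np.array([plane(c,*s(*x[0]),.012)[:2] for x in l]); F.append(f);W.append(w)
def fit(f,w):
    H=(f-f.mean(0)).T@(w-w.mean(0)); a=np.arctan2(H[0,1]-H[1,0],H[0,0]+H[1,1])
    R=np.array([[np.cos(a),-np.sin(a)],[np.sin(a),np.cos(a)]]); t=w.mean(0)-R@f.mean(0)
    return R,t,a,np.linalg.norm(w-(f@R.T+t),axis=1)*1e3
for f,w in ((F[0],W[0]),(F[1],W[1]),(np.vstack(F),np.vstack(W))):
    R,t,a,e=fit(f,w); print("fit",t.round(4),np.degrees(a).round(2),e.round(1))
inv=lambda p:np.r_[R.T@(p[:2]-t),p[2]]
pr=lambda n,p:print(n,p.round(4),"fix",(inv(p)*1e3).round(1))
for n,c,p,z in (("bar free foot side L",B,sb(126,502),.012),("side R",B,sb(183,502),.012),("scene flat corner",A,sa(290,125),.016),("scene upright top",A,sa(330,68),.038),
  ("nut side",B,sb(284,520),.018),("bolt head side",B,sb(383,490),.02),("bolt tip",B,sb(343,435),.02),("cone",B,sb(490,530),0),("cone sc",A,sa(35,300),0)):
    pr(n,plane(c,*p,z))
for n,p,q in (("outer tip",(160,170),(464,133)),("outer base",(237,240),(393,237)),("stop tip",(300,295),(440,28)),("stop base",(372,375),(378,130))):
    x,g=tri(ray(A,*sa(*p)),ray(B,*sb(*q))); pr(n,x); print("gap",g.round(4))
E
```

```text
fit [0.6324 0.0423] 2.85 [2.2 2.1 2.9 1.4]
fit [0.6339 0.0451] 3.07 [1.3 2.4 1.7]
fit [0.6329 0.0434] 2.86 [3.1 3.4 2.2 0.3 2.2 2.  3.3]
bar free foot side L [0.6656 0.1539 0.012 ] fix [ 38.1 108.7  12. ]
side R [0.6403 0.1528 0.012 ] fix [ 12.8 108.8  12. ]
scene flat corner [0.6406 0.1492 0.016 ] fix [ 12.9 105.2  16. ]
scene upright top [0.6633 0.1526 0.038 ] fix [ 35.7 107.5  38. ]
nut side [0.5943 0.17   0.018 ] fix [-32.3 128.3  18. ]
bolt head side [0.5518 0.1505 0.02  ] fix [-75.7 111.   20. ]
bolt tip [0.5711 0.1126 0.02  ] fix [-58.3  72.2  20. ]
cone [0.504  0.1523 0.    ] fix [-123.3  115.2    0. ]
cone sc [0.4965 0.121  0.    ] fix [-132.4   84.2    0. ]
outer tip [0.5187 0.0377 0.1361] fix [-1.144e+02 -1.000e-01  1.361e+02]
gap 0.001
outer base [0.5518 0.0388 0.0797] fix [-81.3  -0.6  79.7]
gap 0.002
stop tip [ 0.5305 -0.0529  0.1401] fix [-107.1  -91.1  140.1]
gap 0.001
stop base [ 0.5613 -0.0546  0.0807] fix [-76.4 -94.3  80.7]
gap 0.0011
```

```bash
cat >> h.py <<'E'
from plant import status
YAW=np.radians(2.9); T0=np.array([.633,.0437,0])
RF=Ro.from_euler('z',YAW); RT=RF*Ro.from_matrix(np.diag([-1.,1,-1]))
def cur():
    s=status.observe(); q=s["tcp_rot"]; return s,np.array(s["ee_pos"]),Ro.from_quat([q[1],q[2],q[3],q[0]])
def to(x,y,z):
    s,p,R=cur(); w=RF.apply(np.array([x,y,z])/1e3)+T0
    print("world",w.round(4),"shift",R.inv().apply(w-p).round(4),"turn",(R.inv()*RT).as_rotvec().round(4))
def where():
    s,p,R=cur(); print(s["clock"],"fix",(RF.inv().apply(p-T0)*1e3).round(1),"F",RF.inv().apply(s["force"]).round(1),"tilt",(R.inv()*RT).as_rotvec().round(3))
E
python3 -c "
from h import *
where();to(30,150,120);to(30,150,60)"
```

```text
0.1 fix [-313.6  582.1  201.8] F [-0.4 -0.3  0.1] tilt [-0.001 -0.    -0.495]
world [0.6554 0.195  0.12  ] shift [-0.5077 -0.2167  0.082 ] turn [-1.000e-03 -3.000e-04 -4.954e-01]
world [0.6554 0.195  0.06  ] shift [-0.5077 -0.2166  0.142 ] turn [-1.000e-03 -3.000e-04 -4.954e-01]
```

>>> apply_moves --plan '[-0.042, -0.018, 0, 0, 0, -0.04, -0.084, -0.036, 0, 0, 0, -0.08, -0.127, -0.054, 0, 0, 0, -0.12, -0.169, -0.072, 0, 0, 0, -0.16, -0.211, -0.09, 0, 0, 0, -0.2, -0.254, -0.108, 0, 0, 0, -0.25, -0.296, -0.126, 0.01, 0, 0, -0.29, -0.338, -0.144, 0.02, 0, 0, -0.33, -0.381, -0.162, 0.03, 0, 0, -0.37, -0.423, -0.18, 0.05, 0, 0, -0.41, -0.465, -0.198, 0.065, 0, 0, -0.45, -0.508, -0.217, 0.082, -0.001, 0, -0.495]' --jaw 0

```text
clock: 1.3
ee_pos: [0.6565, 0.1933, 0.1196]
tcp_rot: [0.0, -0.026, 1.0, 0.001]
force: [0.5, 0.8, 0.5]
grip_width: 0.0
gripper_force: 0.0
```

```bash
python3 -c "
from h import *
where();to(30,150,120);to(30,140,40);to(30,140,16)"
```

```text
1.3 fix [ 31.1 148.2 119.6] F [0.5 0.7 0.5] tilt [0.001 0.    0.001]
world [0.6554 0.195  0.12  ] shift [ 0.0011  0.0018 -0.0004] turn [0.001  0.     0.0013]
world [0.6559 0.185  0.04  ] shift [ 0.0011 -0.0083  0.0796] turn [0.001  0.     0.0013]
world [0.6559 0.185  0.016 ] shift [ 0.0011 -0.0083  0.1036] turn [0.001  0.     0.0013]
```

>>> apply_moves --plan '[0.001, -0.001, 0.02, 0, 0, 0, 0.001, -0.002, 0.045, 0, 0, 0, 0.001, -0.004, 0.07, 0, 0, 0, 0.001, -0.004, 0.09, 0, 0, 0, 0.001, -0.004, 0.1, 0, 0, 0, 0.001, -0.004, 0.1035, 0, 0, 0, 0.001, -0.004, 0.1035, 0, 0, 0]'

```text
clock: 2.0
ee_pos: [0.655, 0.191, 0.0171]
tcp_rot: [0.0, -0.025, 1.0, 0.0]
force: [-0.4, -0.3, -0.1]
grip_width: 0.0002
gripper_force: 0.0
```

```bash
python3 - <<'E'
from h import *
from plant import imaging
where()
c=imaging.read_camera("side")
cv2.imwrite("pics/s1.png",cv2.resize(c["pixels"][220:345,240:360],None,fx=4.8,fy=4.8,interpolation=cv2.INTER_CUBIC))
E
```

```text
2.0 fix [ 29.4 146.   17.1] F [-0.4 -0.3 -0.1] tilt [ 0.001  0.    -0.   ]
```

View pics/s1.png

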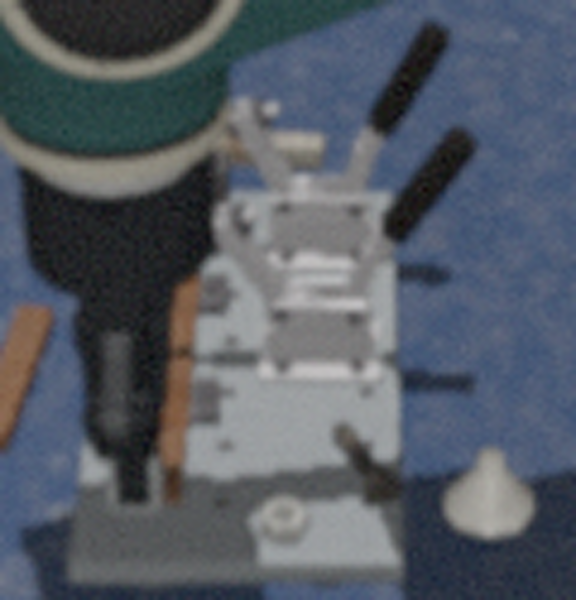

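```bash
python3 - <<'E'
from h import *
d=pickle.load(open("cams0.pkl","rb"))
def proj(c,w):
    p=c["R"]@w+c["t"]; x,y=p[:2]/p[2]; k=1+c["k1"]*(x*x+y*y); return np.array([c["fx"]*x*k+c["cx"],c["fy"]*y*k+c["cy"]])
for f in ((29.4,146,17),(29.4,112,17),(25,107,12),(60,150,12),(-85,150,12)):
    w=RF.apply(np.array(f)/1e3)+T0; u=proj(d["side"],w); print(f,u.round(1),((u-[240,220])*4.8).round(0),proj(d["scene"],w).round(1))
from plant import imaging
c=imaging.read_camera("scene")
s,p,R=cur(); print(proj(d["scene"],p))
a=cv2.resize(c["pixels"][160:290,235:395],None,fx=5,fy=5,interpolation=cv2.INTER_CUBIC)[:600]
cv2.imwrite("pics/a1.png",a)
E
```

```text
(29.4, 146, 17) [268.7 334.2] [138. 548.] [300.  199.6]
(29.4, 112, 17) [269.7 323.5] [143. 497.] [306.6 206.5]
(25, 107, 12) [272.1 323.7] [154. 498.] [306.2 209.5]
(60, 150, 12) [253.9 337.4] [ 67. 563.] [308.4 196.3]
(-85, 150, 12) [324.3 336.9] [405. 561.] [263.5 215.1]
[300.1022466  199.19978291]
```

View pics/a1.png

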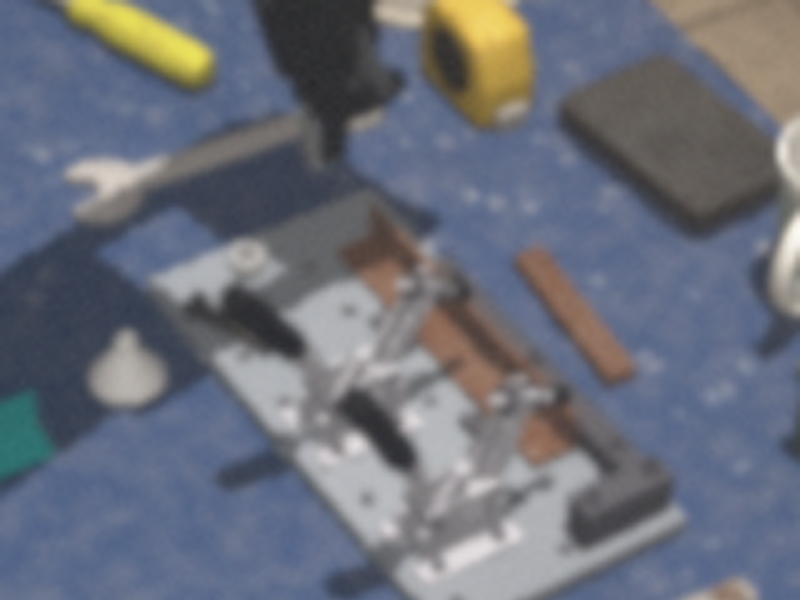

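```bash
python3 - <<'E'
from h import *
from plant import imaging
d=pickle.load(open("cams0.pkl","rb"))
x,g=tri(ray(d["scene"],235+322/5,160+168/5),ray(d["side"],240+134/4.8,220+502/4.8))
print((RF.inv().apply(x-T0)*1e3).round(1),g)
c=imaging.read_camera("wrist")
cv2.imwrite("pics/w1.png",c["pixels"]); print(c["hand_eye"].round(3)); print(status.observe()["grip_width"])
E
```

```text
[ 28.5 145.   41. ] 0.0031624558378415364
[[ 0.001 -0.952 -0.305  0.079]
 [ 1.     0.001  0.     0.   ]
 [ 0.    -0.305  0.952 -0.172]
 [ 0.     0.     0.     1.   ]]
-0.00018802481701058398
```

View pics/w1.png

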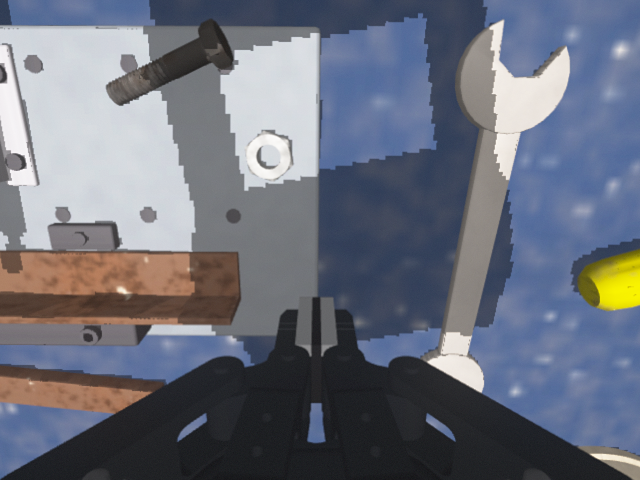

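The wrist view shows the pads shut at (316,320) with light-grey tips. The bar's end edge is at column 240, clear of the pads. The nut (268,155) and bolt (170,65) are well off the path. I'll push along -y now.

>>> apply_moves --plan '[0, -0.01, 0, 0, 0, 0, 0, -0.02, 0, 0, 0, 0, 0, -0.025, 0, 0, 0, 0, 0, -0.03, 0, 0, 0, 0, 0, -0.034, 0, 0, 0, 0, 0, -0.038, 0, 0, 0, 0, 0, -0.042, 0, 0, 0, 0, 0, -0.046, 0, 0, 0, 0, 0, -0.05, 0, 0, 0, 0, 0, -0.053, 0, 0, 0, 0, 0, -0.056, 0, 0, 0, 0, 0, -0.056, 0, 0, 0, 0]'

```text
clock: 3.35
ee_pos: [0.6577, 0.1347, 0.0169]
tcp_rot: [0.0, -0.025, 1.0, 0.0]
force: [0.3, -0.2, 0.2]
grip_width: -0.0001
gripper_force: 0.0
```

```bash
python3 -c "
from h import *
where()"
```

```text
3.35 fix [29.3 89.6 16.9] F [ 0.3 -0.2  0.2] tilt [ 0.001  0.    -0.001]
```

>>> apply_moves --plan '[0, -0.002, 0, 0, 0, 0, 0, -0.004, 0, 0, 0, 0, 0, -0.006, 0, 0, 0, 0, 0, -0.0075, 0, 0, 0, 0]'

```text
clock: 3.75
ee_pos: [0.658, 0.1273, 0.0168]
tcp_rot: [0.0, -0.025, 1.0, 0.0]
force: [0.1, -0.4, 0.3]
grip_width: -0.0003
gripper_force: 0.0
```

```bash
python3 - <<'E'
from h import *
from plant import imaging
where()
c=imaging.read_camera("wrist"); s=imaging.read_camera("side")["pixels"][220:345,240:320]
cv2.imwrite("pics/w2.png",np.hstack([c["pixels"][120:480,:420],cv2.resize(s,(230,360),interpolation=cv2.INTER_CUBIC)]))
E
```

```text
3.75 fix [29.2 82.2 16.8] F [ 0.  -0.4  0.3] tilt [ 0.001  0.    -0.   ]
```

View pics/w2.png

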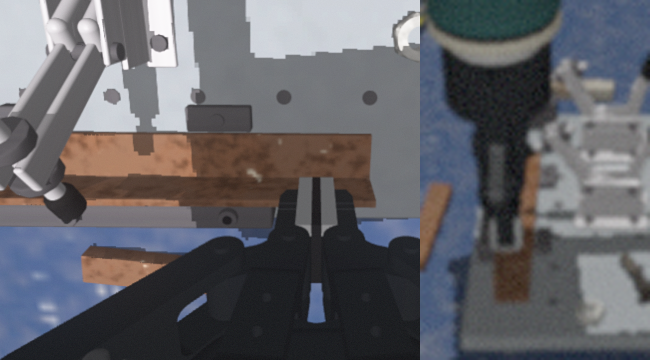

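The fingertips passed over the bar (its end is at column 373, past the pads at 316) without touching it. The real tip is about 24 mm higher than the reported TCP, which agrees with the triangulated 41 mm. I'll back off and go lower, feeling for the plate to calibrate.

>>> apply_moves --plan '[0, 0.01, -0.002, 0, 0, 0, 0, 0.025, -0.002, 0, 0, 0, 0, 0.04, -0.002, 0, 0, 0, 0, 0.052, -0.002, 0, 0, 0, 0, 0.056, 0, 0, 0, 0, 0, 0.056, 0.006, 0, 0, 0, 0, 0.056, 0.012, 0, 0, 0, 0, 0.056, 0.017, 0, 0, 0, 0, 0.056, 0.02, 0, 0, 0, 0, 0.056, 0.022, 0, 0, 0, 0, 0.056, 0.022, 0, 0, 0]'

```text
clock: 4.95
ee_pos: [0.6552, 0.1832, -0.0054]
tcp_rot: [-0.0, -0.025, 1.0, 0.0]
force: [0.0, 0.4, -0.4]
grip_width: 0.0001
gripper_force: 0.0
```

```bash
python3 - <<'E'
from h import *
from plant import imaging
where()
c=imaging.read_camera("wrist"); s=imaging.read_camera("side")["pixels"][220:345,240:320]
cv2.imwrite("pics/w3.png",np.hstack([c["pixels"][120:480,:420],cv2.resize(s,(230,360),interpolation=cv2.INTER_CUBIC)]))
E
```

```text
4.95 fix [ 29.2 138.2  -5.4] F [ 0.   0.4 -0.4] tilt [ 0.001 -0.    -0.001]
```

View pics/w3.png

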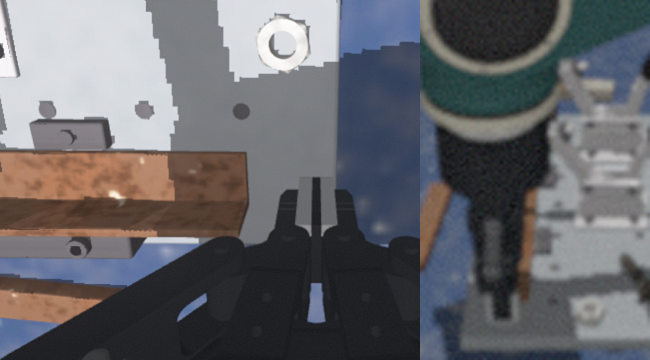

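The wrist view shows the bar's end at column 247 and the pads at 300–335, above the plate with no contact. The TCP offset is confirmed, so I'll feel for the plate.

>>> apply_moves --plan '[0, 0, 0.001, 0, 0, 0, 0, 0, 0.002, 0, 0, 0, 0, 0, 0.003, 0, 0, 0, 0, 0, 0.004, 0, 0, 0]'

```text
clock: 5.45
ee_pos: [0.6552, 0.1835, -0.0092]
tcp_rot: [0.0, -0.025, 1.0, 0.0]
force: [-0.9, -0.1, 0.4]
grip_width: -0.0
gripper_force: 0.0
```

>>> apply_moves --plan '[0, 0, 0.001, 0, 0, 0, 0, 0, 0.002, 0, 0, 0, 0, 0, 0.002, 0, 0, 0]'

```text
clock: 5.75
ee_pos: [0.6551, 0.1834, -0.0113]
tcp_rot: [-0.0, -0.025, 1.0, 0.0]
force: [-0.2, 0.7, 0.4]
grip_width: 0.0004
gripper_force: 0.0
```

>>> apply_moves --plan '[0, 0, 0.001, 0, 0, 0, 0, 0, 0.0015, 0, 0, 0]'

```text
clock: 5.95
ee_pos: [0.6552, 0.1834, -0.0127]
tcp_rot: [0.0, -0.025, 1.0, 0.0]
force: [-0.3, 1.2, -0.7]
grip_width: 0.0003
gripper_force: 0.0
```

>>> apply_moves --plan '[0, 0, 0.001, 0, 0, 0, 0, 0, 0.0015, 0, 0, 0]'

```text
clock: 6.15
ee_pos: [0.6552, 0.1834, -0.0143]
tcp_rot: [0.0, -0.025, 1.0, 0.0]
force: [0.2, -0.3, 0.9]
grip_width: 0.0001
gripper_force: 0.0
```

>>> apply_moves --plan '[0, 0, 0.001, 0, 0, 0, 0, 0, 0.0015, 0, 0, 0]'

```text
clock: 6.35
ee_pos: [0.6552, 0.1834, -0.0157]
tcp_rot: [0.0, -0.025, 1.0, 0.0]
force: [-0.0, 0.5, -0.2]
grip_width: 0.0001
gripper_force: 0.0
```

>>> apply_moves --plan '[0, -0.005, -0.001, 0, 0, 0, 0, -0.012, -0.001, 0, 0, 0, 0, -0.016, -0.001, 0, 0, 0, 0, -0.019, -0.001, 0, 0, 0, 0, -0.022, -0.001, 0, 0, 0, 0, -0.025, -0.001, 0, 0, 0, 0, -0.028, -0.001, 0, 0, 0, 0, -0.031, -0.001, 0, 0, 0, 0, -0.034, -0.001, 0, 0, 0]'

```text
clock: 7.25
ee_pos: [0.657, 0.1494, -0.0146]
tcp_rot: [0.0, -0.025, 1.0, 0.001]
force: [0.1, 4.4, 1.6]
grip_width: 0.0
gripper_force: 1.9
```

```bash
python3 - <<'E'
from h import *
from plant import imaging
where()
s=imaging.read_camera("side")["pixels"]
cv2.imwrite("pics/s4.png",s)
# rust mask free-end row (flat leg column band)
hsv=cv2.cvtColor(s,cv2.COLOR_BGR2HSV); m=cv2.inRange(hsv,(3,70,30),(18,255,200))
m0=cv2.inRange(cv2.cvtColor(pickle.load(open("cams0.pkl","rb"))["side"]["pixels"],cv2.COLOR_BGR2HSV),(3,70,30),(18,255,200))
for c in range(266,282,2): print(c,[np.flatnonzero(k[250:340,c]).max(initial=-1)+250 for k in (m0,m)])
E
```

```text
7.25 fix [ 29.3 104.3 -14.6] F [0.3 4.3 1.6] tilt [ 0.001  0.    -0.   ]
266 [np.int64(314), np.int64(249)]
268 [np.int64(323), np.int64(249)]
270 [np.int64(323), np.int64(249)]
272 [np.int64(323), np.int64(249)]
274 [np.int64(323), np.int64(249)]
276 [np.int64(323), np.int64(317)]
278 [np.int64(309), np.int64(312)]
280 [np.int64(285), np.int64(290)]
```

>>> apply_moves --plan '[0, -0.003, 0, 0, 0, 0, 0, -0.006, 0, 0, 0, 0, 0, -0.009, 0, 0, 0, 0, 0, -0.012, 0, 0, 0, 0]'

```text
clock: 7.7
ee_pos: [0.6576, 0.1373, -0.0146]
tcp_rot: [0.0, -0.025, 1.0, 0.001]
force: [-0.6, 4.6, 0.2]
grip_width: 0.0004
gripper_force: 2.1
```

>>> apply_moves --plan '[0, -0.001, 0, 0, 0, 0, 0, -0.002, 0, 0, 0, 0, 0, -0.003, 0, 0, 0, 0]'

```text
clock: 8.0
ee_pos: [0.6577, 0.1345, -0.0146]
tcp_rot: [0.0, -0.025, 1.0, 0.001]
force: [0.5, 4.9, 0.6]
grip_width: -0.0002
gripper_force: 2.2
```

>>> apply_moves --plan '[0, -0.001, 0, 0, 0, 0, 0, -0.002, 0, 0, 0, 0, 0, -0.003, 0, 0, 0, 0]'

```text
clock: 8.3
ee_pos: [0.6579, 0.1315, -0.0146]
tcp_rot: [0.0, -0.025, 1.0, 0.0]
force: [-0.4, 4.1, 1.5]
grip_width: 0.0001
gripper_force: 2.2
```

>>> apply_moves --plan '[0, -0.001, 0, 0, 0, 0, 0, -0.002, 0, 0, 0, 0]'

```text
clock: 8.5
ee_pos: [0.658, 0.1295, -0.0146]
tcp_rot: [0.0, -0.025, 1.0, 0.0]
force: [0.8, 4.9, 2.6]
grip_width: 0.0001
gripper_force: 2.3
```

>>> apply_moves --plan '[0, -0.001, 0, 0, 0, 0, 0, -0.002, 0, 0, 0, 0]'

```text
clock: 8.7
ee_pos: [0.6581, 0.1274, -0.0146]
tcp_rot: [0.0, -0.025, 1.0, 0.0]
force: [-0.8, 4.4, 2.0]
grip_width: 0.0001
gripper_force: 2.3
```

>>> apply_moves --plan '[0, -0.001, 0, 0, 0, 0, 0, -0.002, 0, 0, 0, 0]'

```text
clock: 8.9
ee_pos: [0.6581, 0.1255, -0.0147]
tcp_rot: [0.0, -0.025, 1.0, 0.001]
force: [-0.7, 7.1, 2.4]
grip_width: 0.0002
gripper_force: 3.5
```

>>> apply_moves --plan '[0, -0.001, 0, 0, 0, 0, 0, -0.002, 0, 0, 0, 0]'

```text
clock: 9.1
ee_pos: [0.6582, 0.1248, -0.0146]
tcp_rot: [0.0, -0.025, 1.0, 0.002]
force: [-0.5, 19.0, 1.7]
grip_width: 0.0001
gripper_force: 9.7
```

```bash
python3 - <<'E'
from h import *
where()
E
```

```text
9.1 fix [ 29.3  79.7 -14.6] F [ 0.5 19.   1.7] tilt [ 0.003  0.    -0.   ]
```

Force rose to 19 N at TCP y of 79.7 mm, close to the predicted home position. I'll back off and verify.

>>> apply_moves --plan '[0, 0.003, 0, 0, 0, 0, 0, 0.012, 0, 0, 0, 0, 0, 0.025, -0.01, 0, 0, 0, 0, 0.04, -0.025, 0, 0, 0, 0, 0.045, -0.05, 0, 0, 0, 0, 0.045, -0.08, 0, 0, 0, 0, 0.045, -0.11, 0, 0, 0, 0, 0.045, -0.13, 0, 0, 0, 0, 0.045, -0.13, 0, 0, 0]'

```text
clock: 10.0
ee_pos: [0.6573, 0.1697, 0.1207]
tcp_rot: [0.003, -0.025, 1.0, 0.001]
force: [0.6, 0.0, 0.9]
grip_width: -0.0002
gripper_force: 0.0
```

```bash
python3 - <<'E'
from h import *
from plant import imaging
where(); s,p,R=cur()
c=imaging.read_camera("wrist"); cv2.imwrite("pics/w5.png",c["pixels"])
pickle.dump((c,p,R.as_matrix()),open("w5.pkl","wb"))
S=imaging.read_camera("side"); cv2.imwrite("pics/s5.png",S["pixels"])
E
```

```text
10.0 fix [ 30.6 124.6 120.7] F [0.6 0.  0.9] tilt [0.002 0.006 0.   ]
```

View pics/w5.png

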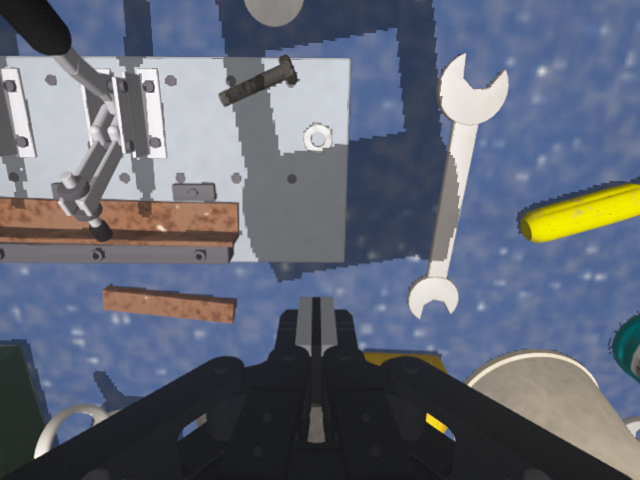

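The wrist view shows the bar's free end at column 239, just past the fence end at 231. The plate edge is at about column 347. I'll check the bar end's y by casting rays.

```bash
python3 - <<'E'
from h import *
c,p,R=pickle.load(open("w5.pkl","rb"))
H=c["hand_eye"]; Rw=R@H[:3,:3]; tw=R@H[:3,3]+p
c=dict(c); c["R"]=Rw.T; c["t"]=-Rw.T@tw
for n,u,v,z in (("plate 60,150",345,262,12),("plate -85,150",350,58,12),("bar flat corner 12,70?",239,203,16),("bar upright top 38,70?",238,246,38),("fence end 54,65",231,262,30),("keeper? ",214,184,18)):
    print(n,(RF.inv().apply(plane(c,u,v,z/1e3)-T0)*1e3).round(1))
E
```

```text
plate 60,150 [ 58.8 147.3  12. ]
plate -85,150 [-84.7 147.2  12. ]
bar flat corner 12,70? [11.7 69.3 16. ]
bar upright top 38,70? [37.  71.2 38. ]
fence end 54,65 [51.9 63.7 30. ]
keeper?  [-2.5 52.8 18. ]
```

The reading is 70–72 mm, which is borderline. I'll push again with the finger shifted clear of the fence end (x = 25) to be sure.

```bash
python3 -c "
from h import *
where();to(25,110,-14.5);to(25,84,-14.5)"
```

```text
10.1 fix [ 29.4 124.1 116.4] F [ 0.1  0.  -1.2] tilt [0.001 0.002 0.   ]
world [ 0.6524  0.1548 -0.0145] shift [ 0.0046 -0.0142  0.1309] turn [0.0011 0.0015 0.0001]
world [ 0.6537  0.1289 -0.0145] shift [ 0.0046 -0.0402  0.1308] turn [0.0011 0.0015 0.0001]
```

>>> apply_moves --plan '[0.0045, 0, 0.035, 0, 0, 0, 0.0045, 0, 0.07, 0, 0, 0, 0.0045, 0, 0.1, 0, 0, 0, 0.0045, 0, 0.12, 0, 0, 0, 0.0045, 0, 0.13, 0, 0, 0, 0.0045, -0.01, 0.131, 0, 0, 0, 0.0045, -0.022, 0.131, 0, 0, 0, 0.0045, -0.033, 0.131, 0, 0, 0, 0.0045, -0.039, 0.131, 0, 0, 0, 0.0045, -0.041, 0.131, 0, 0, 0]'

```text
clock: 11.1
ee_pos: [0.6537, 0.1264, -0.0155]
tcp_rot: [0.0, -0.025, 1.0, 0.0]
force: [0.8, -0.7, -0.4]
grip_width: 0.0002
gripper_force: 0.0
```

>>> apply_moves --plan '[0, -0.001, 0, 0, 0, 0, 0, -0.002, 0, 0, 0, 0, 0, -0.003, 0, 0, 0, 0]'

```text
clock: 11.4
ee_pos: [0.6537, 0.1245, -0.0157]
tcp_rot: [0.0, -0.025, 1.0, 0.001]
force: [0.5, -0.5, 0.9]
grip_width: -0.0
gripper_force: 0.0
```

```bash
python3 -c "
from h import *
where()"
```

```text
11.4 fix [ 24.8  79.6 -15.7] F [ 0.5 -0.6  0.9] tilt [ 0.001  0.    -0.   ]
```

>>> apply_moves --plan '[0, -0.001, 0, 0, 0, 0, 0, -0.001, 0, 0, 0, 0]'

```text
clock: 11.6
ee_pos: [0.6538, 0.1233, -0.0157]
tcp_rot: [0.0, -0.025, 1.0, 0.0]
force: [0.2, -0.9, 1.3]
grip_width: 0.0001
gripper_force: 0.0
```

>>> apply_moves --plan '[0, -0.001, 0, 0, 0, 0, 0, -0.001, 0, 0, 0, 0]'

```text
clock: 11.8
ee_pos: [0.6538, 0.1223, -0.0157]
tcp_rot: [0.0, -0.025, 1.0, 0.0]
force: [-0.2, 0.1, -0.1]
grip_width: -0.0002
gripper_force: 0.0
```

>>> apply_moves --plan '[0, -0.001, 0, 0, 0, 0, 0, -0.001, 0, 0, 0, 0]'

```text
clock: 12.0
ee_pos: [0.6538, 0.1212, -0.0157]
tcp_rot: [0.0, -0.025, 1.0, 0.0]
force: [0.4, -0.2, -0.2]
grip_width: 0.0003
gripper_force: 0.0
```

>>> apply_moves --plan '[0, 0.01, 0, 0, 0, 0, 0, 0.02, 0, 0, 0, 0, 0, 0.028, 0, 0, 0, 0, 0, 0.028, 0.001, 0, 0, 0, 0, 0.028, 0.002, 0, 0, 0]'

```text
clock: 12.5
ee_pos: [0.6524, 0.1504, -0.0169]
tcp_rot: [0.0, -0.025, 1.0, 0.001]
force: [-8.4, 5.9, 16.6]
grip_width: 0.0002
gripper_force: 8.4
```

>>> apply_moves --plan '[0, 0, 0.001, 0, 0, 0, 0, 0, 0.0015, 0, 0, 0]'

```text
clock: 12.7
ee_pos: [0.6525, 0.1504, -0.017]
tcp_rot: [0.0, -0.025, 1.0, 0.001]
force: [-16.2, 5.3, 27.3]
grip_width: -0.0
gripper_force: 13.7
```

>>> apply_moves --plan '[0, 0, 0.001, 0, 0, 0, 0, 0, 0.0015, 0, 0, 0]'

```text
clock: 12.9
ee_pos: [0.6526, 0.1504, -0.017]
tcp_rot: [0.0, -0.025, 1.0, 0.001]
force: [-24.0, 3.4, 42.2]
grip_width: -0.0001
gripper_force: 21.2
```

>>> apply_moves --plan '[0, 0, 0.001, 0, 0, 0, 0, 0, 0.0015, 0, 0, 0]'

```text
clock: 13.1
ee_pos: [0.6527, 0.1505, -0.0171]
tcp_rot: [0.0, -0.025, 1.0, 0.001]
force: [-33.4, 1.8, 57.6]
grip_width: -0.0002
gripper_force: 28.6
```

Plate contact is at TCP z ≈ -16.3 mm, so the tip offset is about 28 mm. The finger's lower pads are thinner than the part that pushed first. I'll push again on the flat leg at this height.

>>> apply_moves --plan '[0, 0, -0.004, 0, 0, 0, 0, 0, -0.0075, 0, 0, 0, 0, -0.01, -0.0075, 0, 0, 0, 0, -0.02, -0.0075, 0, 0, 0, 0, -0.025, -0.0075, 0, 0, 0, 0, -0.028, -0.0075, 0, 0, 0, 0, -0.028, -0.0075, 0, 0, 0]'

```text
clock: 13.8
ee_pos: [0.6538, 0.1206, -0.0149]
tcp_rot: [-0.0, -0.025, 1.0, 0.0]
force: [0.5, -0.5, -0.3]
grip_width: 0.0002
gripper_force: 0.0
```

>>> apply_moves --plan '[0, -0.001, 0, 0, 0, 0, 0, -0.001, 0, 0, 0, 0]'

```text
clock: 14.0
ee_pos: [0.6539, 0.1204, -0.0147]
tcp_rot: [0.0, -0.025, 1.0, 0.0]
force: [0.4, 0.2, 0.2]
grip_width: -0.0002
gripper_force: 0.0
```

>>> apply_moves --plan '[0, -0.001, 0, 0, 0, 0, 0, -0.001, 0, 0, 0, 0]'

```text
clock: 14.2
ee_pos: [0.654, 0.1194, -0.0147]
tcp_rot: [0.0, -0.025, 1.0, 0.0]
force: [0.7, -0.2, -1.0]
grip_width: 0.0004
gripper_force: 0.0
```

>>> apply_moves --plan '[0, -0.001, 0, 0, 0, 0, 0, -0.001, 0, 0, 0, 0]'

```text
clock: 14.4
ee_pos: [0.654, 0.1187, -0.0147]
tcp_rot: [0.0, -0.025, 1.0, 0.001]
force: [-0.1, 2.8, -0.1]
grip_width: 0.0002
gripper_force: 1.6
```

>>> apply_moves --plan '[0, -0.001, 0, 0, 0, 0, 0, -0.001, 0, 0, 0, 0]'

```text
clock: 14.6
ee_pos: [0.654, 0.1184, -0.0147]
tcp_rot: [0.0, -0.025, 1.0, 0.001]
force: [-0.2, 9.1, -1.0]
grip_width: -0.0001
gripper_force: 4.7
```

>>> apply_moves --plan '[0, -0.001, 0, 0, 0, 0, 0, -0.001, 0, 0, 0, 0]'

```text
clock: 14.8
ee_pos: [0.654, 0.1182, -0.0146]
tcp_rot: [0.0, -0.025, 1.0, 0.002]
force: [0.1, 14.8, -1.3]
grip_width: -0.0001
gripper_force: 7.7
```

```bash
python3 -c "
from h import *
where()"
```

```text
14.8 fix [ 24.7  73.3 -14.6] F [ 0.8 14.7 -1.3] tilt [ 0.004  0.    -0.   ]
```

The bar is home: contact is stiff with no sliding. I'll lift off and go over to the stop clamp's handle.

>>> apply_moves --plan '[0, 0.006, 0, 0, 0, 0, 0, 0.016, -0.01, 0, 0, 0, 0, 0.016, -0.05, 0, 0, 0, 0, 0.016, -0.09, 0, 0, 0, 0, 0.016, -0.13, 0, 0, 0, 0, 0.01, -0.17, 0, 0, 0, 0.015, -0.02, -0.185, 0, 0, 0, 0.03, -0.05, -0.185, 0, 0, 0, 0.045, -0.085, -0.185, 0, 0, 0, 0.06, -0.12, -0.185, 0, 0, 0, 0.075, -0.15, -0.185, 0, 0, 0, 0.0835, -0.165, -0.185, 0, 0, 0]'

```text
clock: 16.0
ee_pos: [0.5782, -0.0546, 0.1712]
tcp_rot: [0.001, -0.024, 1.0, 0.0]
force: [-0.2, -0.5, 0.5]
grip_width: -0.0002
gripper_force: 0.0
```

```bash
python3 - <<'E'
from h import *
from plant import imaging
where()
c=imaging.read_camera("side"); where(); to(-59,-92,90)
for th in (75,68,60,52,44,36,28,20,14,11):
    a=np.radians(th); print(th, round(-64.6-78*np.cos(a)+11,1), round(41.7+78*np.sin(a)-28,1))
E
```

```text
16.0 fix [-59.7 -95.4 171.2] F [-0.2 -0.5  0.5] tilt [ 0.     0.001 -0.002]
16.05 fix [-60.2 -96.4 171.1] F [ 0.6 -1.8  0.2] tilt [-0.     0.001 -0.002]
world [ 0.5787 -0.0512  0.09  ] shift [-0.0011  0.0044  0.0811] turn [-0.0002  0.0009 -0.0023]
75 -73.8 89.0
68 -82.8 86.0
60 -92.6 81.2
52 -101.6 75.2
44 -109.7 67.9
36 -116.7 59.5
28 -122.5 50.3
20 -126.9 40.4
14 -129.3 32.6
11 -130.2 28.6
```

>>> apply_moves --plan '[-0.001, 0.004, 0.02, 0, 0, 0, -0.001, 0.004, 0.05, 0, 0, 0, -0.001, 0.004, 0.073, 0, 0, 0, -0.001, 0.004, 0.081, 0, 0, 0, -0.001, 0.004, 0.081, 0, 0, 0]'

```text
clock: 16.55
ee_pos: [0.5796, -0.0481, 0.0887]
tcp_rot: [-0.001, -0.025, 1.0, 0.001]
force: [0.4, 0.3, -0.2]
grip_width: 0.0
gripper_force: 0.0
```

>>> apply_moves --plan '[0.008, 0, 0.001, 0, 0, 0, 0.015, 0, 0.001, 0, 0, 0, 0.019, 0, 0.002, 0, 0, 0, 0.024, 0, 0.004, 0, 0, 0]'

```text
clock: 16.95
ee_pos: [0.5558, -0.05, 0.0861]
tcp_rot: [0.001, -0.025, 1.0, 0.0]
force: [1.2, 0.3, 1.5]
grip_width: 0.0001
gripper_force: 0.5
```

```bash
python3 -c "
from h import *
where()"
```

```text
16.95 fix [-81.9 -89.7  86.1] F [1.2 0.2 1.5] tilt [ 0.001  0.002 -0.001]
```

>>> apply_moves --plan '[0.005, -0.001, 0.002, 0, 0, 0, 0.011, -0.002, 0.005, 0, 0, 0, 0.015, -0.002, 0.008, 0, 0, 0, 0.02, -0.002, 0.011, 0, 0, 0, 0.024, -0.002, 0.0145, 0, 0, 0, 0.028, -0.002, 0.018, 0, 0, 0, 0.0315, -0.002, 0.022, 0, 0, 0, 0.035, -0.002, 0.0265, 0, 0, 0]'

```text
clock: 17.75
ee_pos: [0.5207, -0.0537, 0.0583]
tcp_rot: [0.0, -0.025, 1.0, 0.0]
force: [-0.9, 0.8, 0.6]
grip_width: 0.0003
gripper_force: 0.3
```

```bash
python3 -c "
from h import *
where()"
```

```text
17.75 fix [-117.1  -91.5   58.3] F [-0.8  0.8  0.6] tilt [ 0.001  0.    -0.   ]
```

>>> apply_moves --plan '[0.003, 0, 0.0045, 0, 0, 0, 0.006, 0, 0.009, 0, 0, 0, 0.008, 0, 0.014, 0, 0, 0, 0.01, 0, 0.019, 0, 0, 0, 0.0115, 0, 0.023, 0, 0, 0, 0.0125, 0, 0.027, 0, 0, 0]'

```text
clock: 18.35
ee_pos: [0.5083, -0.0543, 0.0313]
tcp_rot: [0.0, -0.025, 1.0, 0.0]
force: [-0.3, -0.5, 0.1]
grip_width: 0.0003
gripper_force: 0.4
```

>>> apply_moves --plan '[0.0005, 0, 0.002, 0, 0, 0, 0.001, 0, 0.004, 0, 0, 0, 0.001, 0, 0.004, 0, 0, 0]'

```text
clock: 18.65
ee_pos: [0.5074, -0.0543, 0.0274]
tcp_rot: [-0.0, -0.025, 1.0, 0.001]
force: [0.9, -0.2, 0.0]
grip_width: -0.0001
gripper_force: 0.0
```

```bash
python3 -c "
from h import *
from plant import imaging
where()
c=imaging.read_camera('side'); cv2.imwrite('pics/s6.png',c['pixels'])
where()"
```

```text
18.65 fix [-130.4  -91.5   27.4] F [ 0.9 -0.3  0. ] tilt [ 0.001 -0.    -0.   ]
18.7 fix [-130.3  -91.5   27.6] F [ 0.1  0.  -0. ] tilt [ 0.001  0.    -0.   ]
```

>>> apply_moves --plan '[0, 0, 0.002, 0, 0, 0, 0, 0, 0.004, 0, 0, 0]'

```text
clock: 18.9
ee_pos: [0.5078, -0.0544, 0.024]
tcp_rot: [0.0, -0.025, 1.0, 0.0]
force: [-6.3, -0.5, 23.1]
grip_width: 0.0003
gripper_force: 12.1
```

>>> apply_moves --plan '[0, 0, 0.001, 0, 0, 0, 0, 0, 0.002, 0, 0, 0]'

```text
clock: 19.1
ee_pos: [0.508, -0.0544, 0.0237]
tcp_rot: [0.001, -0.025, 1.0, 0.0]
force: [-18.1, 2.8, 35.9]
grip_width: 0.0
gripper_force: 18.5
```

The handle hit its hard stop at the predicted shut height, so the stop clamp is locked. Next is the outer clamp.

>>> apply_moves --plan '[0, 0, -0.03, 0, 0, 0, 0, 0, -0.07, 0, 0, 0, 0, 0, -0.11, 0, 0, 0, -0.005, 0.005, -0.14, 0, 0, 0, -0.025, 0.025, -0.149, 0, 0, 0, -0.05, 0.055, -0.149, 0, 0, 0, -0.068, 0.083, -0.149, 0, 0, 0, -0.0715, 0.0915, -0.147, 0, 0, 0, -0.0715, 0.0915, -0.12, 0, 0, 0, -0.0715, 0.0915, -0.09, 0, 0, 0, -0.0715, 0.0915, -0.07, 0, 0, 0, -0.0715, 0.0915, -0.068, 0, 0, 0]'

```text
clock: 20.3
ee_pos: [0.5728, 0.0403, 0.0868]
tcp_rot: [-0.002, -0.025, 1.0, 0.0]
force: [-0.5, -0.0, -0.2]
grip_width: -0.0001
gripper_force: 0.0
```

```bash
python3 -c "
from h import *
where()"
```

```text
20.3 fix [-60.3  -0.3  86.8] F [-0.5  0.  -0.2] tilt [ 0.001 -0.004 -0.   ]
```

>>> apply_moves --plan '[0.008, 0, 0, 0, 0, 0, 0.015, 0, 0.001, 0, 0, 0, 0.02, 0, 0.002, 0, 0, 0, 0.025, 0, 0.004, 0, 0, 0, 0.03, 0, 0.006, 0, 0, 0, 0.035, 0, 0.009, 0, 0, 0, 0.0395, 0, 0.0115, 0, 0, 0, 0.0435, 0, 0.015, 0, 0, 0, 0.0475, 0, 0.018, 0, 0, 0, 0.051, 0, 0.022, 0, 0, 0, 0.0545, 0, 0.0265, 0, 0, 0, 0.057, 0, 0.03, 0, 0, 0]'

```text
clock: 21.5
ee_pos: [0.517, 0.0378, 0.0592]
tcp_rot: [-0.0, -0.025, 1.0, 0.0]
force: [-0.2, 0.1, 0.8]
grip_width: 0.0
gripper_force: 0.2
```

```bash
python3 -c "
from h import *
where()"
```

```text
21.5 fix [-1.162e+02 -1.000e-01  5.920e+01] F [-0.2  0.1  0.8] tilt [ 0.001 -0.    -0.   ]
```

>>> apply_moves --plan '[0.0035, 0, 0.005, 0, 0, 0, 0.0065, 0, 0.01, 0, 0, 0, 0.0085, 0, 0.0145, 0, 0, 0, 0.0105, 0, 0.0195, 0, 0, 0, 0.012, 0, 0.0235, 0, 0, 0, 0.013, 0, 0.0275, 0, 0, 0, 0.0135, 0, 0.03, 0, 0, 0, 0.014, 0, 0.0325, 0, 0, 0, 0.014, 0, 0.0325, 0, 0, 0]'

```text
clock: 22.4
ee_pos: [0.5032, 0.0371, 0.0268]
tcp_rot: [-0.0, -0.025, 1.0, 0.0]
force: [-0.1, 0.5, 0.3]
grip_width: -0.0
gripper_force: 0.0
```

>>> apply_moves --plan '[0, 0, 0.002, 0, 0, 0, 0, 0, 0.0035, 0, 0, 0, 0, 0, 0.0045, 0, 0, 0]'

```text
clock: 22.7
ee_pos: [0.5038, 0.0371, 0.024]
tcp_rot: [0.001, -0.025, 1.0, 0.0]
force: [-11.1, -0.8, 22.9]
grip_width: -0.0003
gripper_force: 12.1
```

Locked here too, with the same hard stop. I'll retreat and take a last look.

>>> apply_moves --plan '[0, 0, -0.02, 0, 0, 0, 0, 0, -0.06, 0, 0, 0, 0, 0.0, -0.1, 0, 0, 0, 0.02, 0.02, -0.14, 0, 0, 0, 0.03, 0.06, -0.16, 0, 0, 0, 0.03, 0.11, -0.18, 0, 0, 0, 0.03, 0.16, -0.19, 0, 0, 0, 0.03, 0.2, -0.2, 0, 0, 0, 0.03, 0.22, -0.2, 0, 0, 0, 0.03, 0.22, -0.2, 0, 0, 0, 0.03, 0.22, -0.2, 0, 0, 0]'

```text
clock: 23.8
ee_pos: [0.4622, 0.2552, 0.2226]
tcp_rot: [-0.0, -0.026, 1.0, 0.0]
force: [0.5, -0.6, 0.9]
grip_width: 0.0
gripper_force: 0.0
```

```bash
python3 - <<'E'
from h import *
from plant import imaging
where()
a=imaging.read_camera("scene")["pixels"][190:290,255:380]; b=imaging.read_camera("side")["pixels"][220:345,240:360]
cv2.imwrite("pics/f.png",np.hstack([cv2.resize(a,(450,360),interpolation=cv2.INTER_CUBIC),cv2.resize(b,(345,360),interpolation=cv2.INTER_CUBIC)]))
E
```

```text
23.8 fix [-159.9  219.9  222.6] F [ 0.5 -0.7  0.9] tilt [ 0.001 -0.     0.001]
```

View pics/f.png

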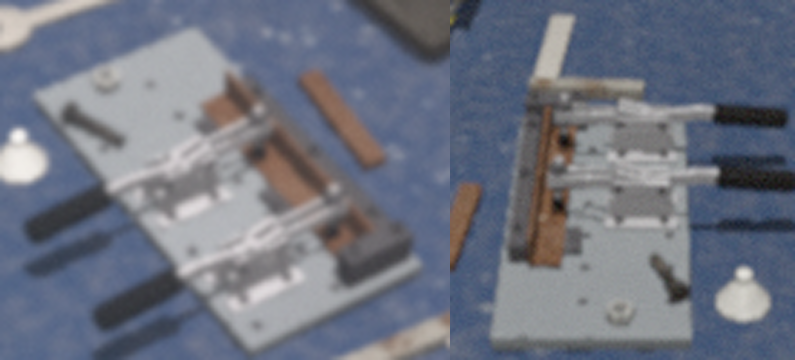

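Both handles lie flat, at (65,215) and (135,300) in the left half. The bar is against the stop, the pads are on it, and the nut, bolt and cone haven't moved.

```bash
python3 -c "
from plant import ctrl
print(ctrl.sign_off())"
```

```text
the job is handed in; nothing more can be done
None
```

I pushed the bar home against the end stop, locked the stop clamp and then the outer clamp, and handed the job in at about 24 s; no verdict came back, but the last picture shows both handles flat and the bar at the stop.

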